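# Set up an exhaust tube on vee blocks for welding

## Robot

A 6-joint arm with a two-finger parallel gripper is mounted at the origin on the work surface. World frame = base frame: x ahead of the robot, y to its left, z up, the work surface at z = 0. Lengths are in m, angles in rad, forces in N, time in s.
With the tool pointing down it reaches from about 0.275 to 0.825 m from the base axis. Payload 5.2 kg.
Tool frame: the origin (TCP) lies at the very end of the fingers, on their centre line; the grasp point (between the pads) lies manip.pinch_z behind it (manip.pinch_z is the distance from the TCP to the grasp point, in m); z points along the fingers, y is the line along which they close (so a half turn about z gives the same grasp; the last joint's range is limited). The gripper opens to 93 mm and grips with 3 to 60 N. Pads are 15 mm wide; open, the fingers measure 128 mm over their backs; the gripper's body (75 mm by 188 mm) begins 65 mm behind the grasp point.
Start: joints at [1.076, 0.259, 1.535, -0, 1.348, -0.203], TCP at [0.158, 0.527, 0.219] pointing down, gripper open.
Joint ranges: [-3.14, 3.14], [-0.91, 2.08], [0.19, 2.58], [-1.22, 4.36], [0.22, 2.71], [-3.12, 3.12]. Speed limits (rad/s): [2.57, 2.57, 3.14, 3.14, 3.14, 3.14].

## Interface

Orientations are given as a rotation vector (axis times angle).
In Python, from rig import manip gives the robot as it stands.
- The arm moves only by the tool apply_moves, never from a script. Its argument "deltas" is a list of rows, each an object of numbers: "tx", "ty", "tz": the shift along the tool's x, y, z in m; "yaw": the turn about the tool's z in degrees. In form: [{"tx": .., "ty": .., "tz": .., "yaw": ..}, ...]. A call has 1 to 12 rows; each row is the pose to reach, as a shift and turn from the pose commanded when the call began, along the tool's axes at that moment; what a row does not reach only later rows make up. A row lasts 1/12 s, in which the tool goes at most 41.7 mm and 7.16 degrees, less where a joint would pass 70% of its speed; a pose out of reach is approached as far as the arm can. A call with a gripper value outside its range is refused whole. "fingers" is the opening, from 0 (shut) to 1 (fully open), set as the call begins (left out, the last holds). The fingers move at their own pace and stop on an object; "newtons" is the grip in N (left out, the last holds). Time passes only in rows, so rows that repeat a pose let the fingers close. It gives the time, the measured TCP pose, the force, the opening and the grip force at its end, in the units of the state.
- manip.sense(): the state, without advancing time (a new reading comes with each control period).
- manip.grab_frame(name): name is "scene" or "top" or "wrist"; returns the picture (384x512x3 uint8, blue, green, red); there is no depth.
- manip.camera_info(name): a dict with "intrinsics" (3x3 intrinsics, pixels), "pose" (4x4, takes a point from camera to world coordinates). Camera axes: x right, y down, z forward; pixel columns grow to the right and rows downward; lengths in m; the calibration is good to about 2 mm. A picture is of the moment at which its call begins: read the wrist's pose just before it. camera_info takes no time and is no camera call; for the wrist camera it gives the pose at the moment of the call.
- manip.finish_job(): hands the job in; it is judged then, once.
The state is a dict: "clock": time; "joint_positions": joint angles; "qd": joint speeds; "joint_efforts": joint torques, N m; "eef_pos": TCP position; "tool_rot": TCP orientation; "force": force on the tool from outside, world axes, zero at the start; "ft_torque": the same for the moment, N m; "finger_gap": opening from 0.0 (shut) to 1.0 (fully open); "grasp_force": force on a finger pad.
Only numpy, scipy, OpenCV 4.12 (cv2) and the standard library are available. Lean on these libraries where they do the work, as an engineer would, in place of code of your own. Each camera call takes 0.05 s, during which the arm holds its last target. There are 200 camera calls.

## Task

Get the exhaust tube ready for welding on the steel fit-up plate: stand the blue vee block on the blue square and the yellow one on the yellow square, grooves up and in line along the plate, and set the copper block flat on the black cross midway between them. Only then lay the tube in both grooves, its blue band over the blue block and its yellow band over the yellow block. Leave the tin, the magnet and the hammer where they are.

Things in the scene. Friction and masses are not known exactly. Their poses are not given: they have to be found in the camera images.
- vee_blue: loose blue steel vee block, 0.5 kg, upright on the bench at left: 54 mm along x, 45 mm along y, 45 mm high; origin at centre of underside, z up. A 90 degree groove, 20 mm deep, 40 mm wide at the top, runs along y; flat flanks at x = +-27 mm. Either way round is the same. A 38 mm tube in the groove has its axis 52 mm above the block's underside.
- vee_yellow: yellow painted steel vee block, otherwise just like vee_blue; origin at the centre of its underside, groove along its y. Starts upright on the bench to the robot's left.
- copper: loose copper-coloured backing block, 50 mm along x, 34 mm along y, 24 mm high, 0.35 kg; origin at the centre of its underside, z up. Starts flat on the bench to the robot's left. It fits under the laid tube with 9 mm to spare, and its direction when placed is free.
- tube: loose steel tube, 38 mm diameter, 190 mm long, 0.26 kg; origin on its axis at mid length (brass weld bead), x along it. 30 mm wide bands: blue centred at x = +60 mm, yellow at -60 mm. Starts level, axis 55 mm above the bench, x pointing roughly away from the robot, in two notches 140 mm apart (48 mm high) of a fixed wooden rest at right; between them the rest is 12 mm high.
- plate: fixed bare steel fit-up plate on the bench, 110 mm along x, 220 mm along its y, 10 mm thick; origin at the centre of its underside, so its top is at z = 10 mm. A black painted cross marks the middle of the top. The two coloured squares are painted on it, 60 mm either side of the cross along y. Its long direction y runs roughly from the robot's right to its left.
- blue_square: blue rectangle painted on the plate, 80 mm by 60 mm (long side along the plate's x), flat; origin at its centre on the plate's top face, axes as the plate's. It is at either the left or the right end of the plate.
- yellow_square: yellow rectangle painted on the plate, like blue_square, at the other end, 120 mm from it.
- tin: bystander: tin with an orange label and a white lid, 68 mm diameter, 70 mm high, origin at the centre of its underside, standing beyond the plate on the left; not to be disturbed.
- magnet: bystander: red triangular welding magnet lying flat, about 90 mm by 90 mm, 18 mm high, origin near its middle on its underside, beyond the plate; not to be disturbed.
- hammer: bystander: hammer, 260 mm long, wooden handle, lying on the bench beyond the plate and the tube, at right, its handle roughly across the robot's view; not to be disturbed.
Mind the look-alikes: they are no part of the job. Several things have the shape of the vee_yellow; the one meant has the colours described above.

How it is judged:
By the outcome, as a careful person would: the job done as asked, in the order asked, and still so for the second after the job is handed in, with the robot touching nothing.
It also fails if it takes over 102 s, if anything falls off the work surface, if the arm or the gripper's body presses on something with over 40 N, if the wrist force passes 120 N, or if a joint passes its speed limit or range.

## Working session

There is one attempt and no reset: what is moved stays moved. The work goes in short steps, Python scripts to look and compute and a tool call to move; the robot and the scene stay as the last step left them, time stands still between calls to the robot, and variables do not carry over. Pictures are saved under pics/ and viewed, at most 14 in all, crops included, and the job is handed in when it is done.

Besides the shell and the picture viewer there is one more tool, called after ">>>" as name(argument=value, ...) on one line, values as JSON. apply_moves: Moves the arm, as the interface text tells. Its arguments: {"type":"object","properties":{"deltas":{"type":"array","items":{"type":"object","properties":{"tx":{"type":"number"},"ty":{"type":"number"},"tz":{"type":"number"},"yaw":{"type":"number"}}}},"fingers":{"type":"number"},"newtons":{"type":"number"}},"required":["deltas"]}

```bash
ls; mkdir -p pics
python3 - <<'E'
from rig import manip
import cv2,numpy as np
print(manip.sense(), manip.pinch_z)
for n in("top","scene"):
    cv2.imwrite(f"pics/{n}0.png",manip.grab_frame(n))
    c=manip.camera_info(n);print(n,np.round(c["intrinsics"],1).tolist(),np.round(c["pose"],3).tolist())
print(np.round(manip.camera_info("wrist")["pose"],3).tolist())
E
```

```text
pics
{'clock': 0.0, 'joint_positions': array([ 1.07623188e+00,  2.59315815e-01,  1.53606740e+00,  1.26765639e-05,
        1.34799078e+00, -2.02804753e-01]), 'qd': array([-0.00053637, -0.00075273,  0.00098703, -0.00147811,  0.00044285,
       -0.00053153]), 'joint_efforts': array([-6.04100078e-04, -4.37298632e+01, -2.83990753e+01,  7.16231461e-02,
        4.13370738e-02, -1.13064712e-04]), 'eef_pos': array([0.15791607, 0.52628099, 0.21783863]), 'tool_rot': array([-4.56585348e-01, -3.10760852e+00,  2.62259023e-03]), 'force': array([ 0.14499397, -0.42383936,  0.11174396]), 'ft_torque': array([ 0.02015481,  0.02406235, -0.01150718]), 'grasp_force': 0.0, 'finger_gap': 1.0002215703634978} 0.0188
top [[423.2, 0.0, 254.0], [0.0, 423.2, 191.8], [0.0, 0.0, 1.0]] [[-0.005, -0.992, 0.123, 0.432], [-1.0, 0.007, 0.02, 0.001], [-0.021, -0.122, -0.992, 0.97], [0.0, 0.0, 0.0, 1.0]]
scene [[395.4, 0.0, 264.9], [0.0, 395.4, 190.4], [0.0, 0.0, 1.0]] [[-0.812, 0.357, -0.461, 0.928], [0.583, 0.502, -0.638, 0.578], [0.004, -0.787, -0.616, 0.589], [0.0, 0.0, 0.0, 1.0]]
[[0.288, 0.93, 0.227, 0.095], [0.958, -0.279, -0.07, 0.545], [-0.001, 0.237, -0.971, 0.384], [0.0, 0.0, 0.0, 1.0]]
```

View pics/top0.png

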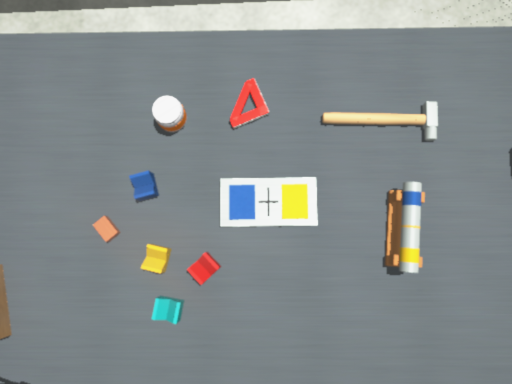

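View pics/scene0.png

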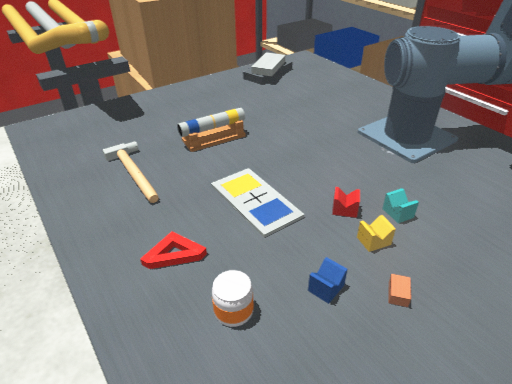

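```bash
cat > h.py <<'E'
from rig import manip
import cv2,numpy as np
def w(c,uv,z):
    "pixels -> world points on the plane at height z"
    uv=np.atleast_2d(uv).astype(float);P=c["pose"]
    r=np.c_[uv,np.ones(len(uv))]@np.linalg.inv(c["intrinsics"]).T@P[:3,:3].T
    return P[:3,3]+r*((z-P[2,3])/r[:,2])[:,None]
def proj(c,X):
    p=(np.atleast_2d(X)-c["pose"][:3,3])@c["pose"][:3,:3]@c["intrinsics"].T
    return p[:,:2]/p[:,2:]
def grab(n,f):
    c=manip.camera_info(n);im=manip.grab_frame(n);cv2.imwrite(f"pics/{f}.png",im);return c,im
def togo(p):
    "shift to world point p in tool axes; also tool yaw of y axis"
    s=manip.sense();R=cv2.Rodrigues(s["tool_rot"])[0]
    return R.T@(np.array(p)-s["eef_pos"]),np.degrees(np.arctan2(R[1,1],R[0,1])),s["eef_pos"]
E
python3 - <<'E'
from h import *
c,im=grab("wrist","w0")
a=cv2.imread("pics/top0.png")[160:330,85:225]
cv2.imwrite("pics/crop0.png",np.hstack([cv2.resize(a,(410,498),interpolation=cv2.INTER_CUBIC),cv2.copyMakeBorder(cv2.resize(im,(380,285)),0,213,0,0,0)]))
cv2.imwrite("pics/w0.png",im)
t=manip.camera_info("top")
for n,uv,z in[("vb",(144,186),.03),("vy",(155,259),.03),("cu",(105,229),.024),("cross",(268,202),.01),("bs",(242,202),.01),("ys",(295,202),.01),("tubeb",(412,197),.055),("tubey",(410,255),.055),("pl",(220,203),.01),("pr",(318,202),.01)]:
    print(n,np.round(w(t,uv,z),3))
E
```

```text
vb [[0.563 0.269 0.03 ]]
vy [[0.4  0.24 0.03]]
cu [[0.467 0.356 0.024]]
cross [[ 0.527 -0.011  0.01 ]]
bs [[0.528 0.048 0.01 ]]
ys [[ 0.527 -0.072  0.01 ]]
tubeb [[ 0.531 -0.321  0.055]]
tubey [[ 0.408 -0.311  0.055]]
pl [[0.526 0.099 0.01 ]]
pr [[ 0.526 -0.124  0.01 ]]
```

View pics/crop0.png

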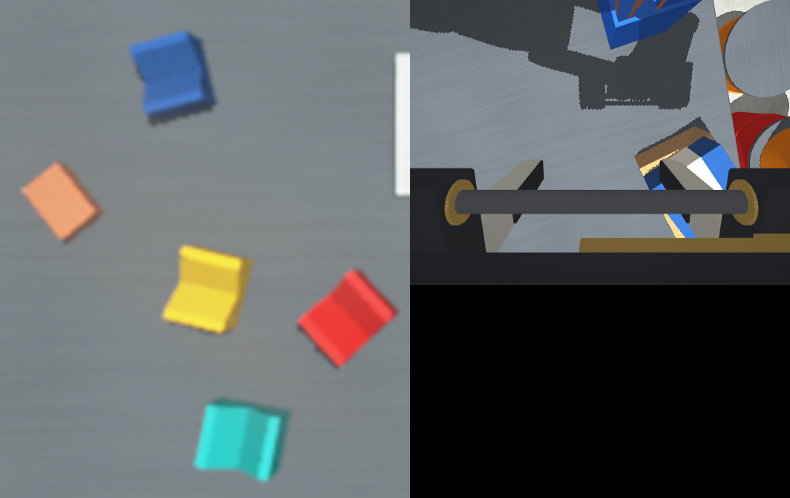

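The yellow vee is the one at pixel (155,259). The red one at (203,268) and the teal one at (167,310) have the same shape but the wrong colour. The crop confirms this. The blue vee is at (144,186), the copper block at (105,229) and the blue square is on the left.

Run:
```python
from h import *
print(togo([.563,.269,.2]))
```

```text
(array([-0.46193442, -0.12997604,  0.01805568]), np.float64(73.28231743144858), array([0.15799059, 0.52638301, 0.21801531]))
```

>>> apply_moves(deltas=[{"tx": -0.462, "ty": -0.13, "tz": 0.02, "yaw": 61}, {"tx": -0.462, "ty": -0.13, "tz": 0.02, "yaw": 61}, {"tx": -0.462, "ty": -0.13, "tz": 0.02, "yaw": 61}, {"tx": -0.462, "ty": -0.13, "tz": 0.02, "yaw": 61}, {"tx": -0.462, "ty": -0.13, "tz": 0.02, "yaw": 61}, {"tx": -0.462, "ty": -0.13, "tz": 0.02, "yaw": 61}, {"tx": -0.462, "ty": -0.13, "tz": 0.02, "yaw": 61}, {"tx": -0.462, "ty": -0.13, "tz": 0.02, "yaw": 61}, {"tx": -0.462, "ty": -0.13, "tz": 0.02, "yaw": 61}, {"tx": -0.462, "ty": -0.13, "tz": 0.02, "yaw": 61}, {"tx": -0.462, "ty": -0.13, "tz": 0.02, "yaw": 61}, {"tx": -0.462, "ty": -0.13, "tz": 0.02, "yaw": 61}])

```text
clock: 1.15
eef_pos: [0.5667, 0.266, 0.1977]
tool_rot: [1.974, 2.443, -0.001]
force: [0.4, -0.2, -0.7]
finger_gap: 0.997
grasp_force: 0.0
```

>>> apply_moves(deltas=[{"tx": 0}, {"tx": 0}, {"tx": 0}])

```text
invalid input
```

Run:
```python
from h import *
print(togo([.563,.269,.2]),manip.sense()["clock"])
grab("wrist","w1")
```

```text
(array([ 0.00369168, -0.00304069, -0.00226315]), np.float64(12.116892724806172), array([0.56674913, 0.26602606, 0.19774262])) 1.15
```

View pics/w1.png

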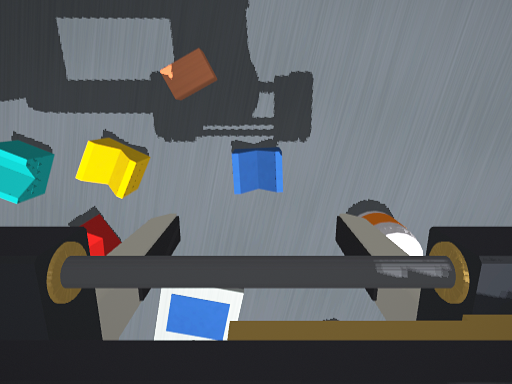

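The wrist view shows the blue vee at (257,170), the yellow vee at (112,167), the copper block at (188,74) and the blue square at (198,316). I'll fit poses by matching silhouettes.

```bash
cat >> h.py <<'E'
from scipy.optimize import minimize
def prism(prof,L):
    p=np.array(prof);n=len(p)
    V=np.vstack([np.c_[p[:,0],np.full(n,s*L/2),p[:,1]] for s in(-1,1)])
    return V,[list(range(n)),list(range(n,2*n))]+[[i,(i+1)%n,n+(i+1)%n,n+i] for i in range(n)]
VEE=prism([(-.027,0),(.027,0),(.027,.045),(.02,.045),(0,.025),(-.02,.045),(-.027,.045)],.045)
CU=prism([(-.025,0),(.025,0),(.025,.024),(-.025,.024)],.034)
SQ=prism([(-.04,0),(.04,0),(.04,1e-5),(-.04,1e-5)],.06)
HUE=dict(blue=(100,130,110,30),yellow=(20,35,110,60),copper=(3,19,90,40))
def mask(im,col):
    lo,hi,s,v=HUE[col];return cv2.inRange(cv2.cvtColor(im,cv2.COLOR_BGR2HSV),(lo,s,v),(hi,255,255))
def comp(m,seed):
    n,l,st,ce=cv2.connectedComponentsWithStats(m)
    k=min((i for i in range(1,n) if st[i,4]>60),key=lambda i:np.hypot(*(ce[i]-seed)));return (l==k)*np.uint8(255)
def fit(c,m,model,x0,z=0.,S=4):
    V,F=model;M=cv2.resize(m,None,fx=S,fy=S,interpolation=cv2.INTER_LINEAR)>127
    def cost(q):
        a=q[2]*10;X=np.c_[V[:,0]*np.cos(a)-V[:,1]*np.sin(a)+q[0],V[:,0]*np.sin(a)+V[:,1]*np.cos(a)+q[1],V[:,2]+z]
        p=((proj(c,X)+.5)*S-.5)*16;r=np.zeros(M.shape,np.uint8)
        for f in F:cv2.fillConvexPoly(r,np.round(p[f][cv2.convexHull(p[f].astype(np.float32),returnPoints=False)[:,0]] if len(f)==4 else p[f]).astype(np.int32),1,shift=4) if len(f)==4 else cv2.fillPoly(r,[np.round(p[f]).astype(np.int32)],1,shift=4)
        return np.count_nonzero(r.astype(bool)^M)/np.count_nonzero(M)
    x=np.array([x0[0],x0[1],np.radians(x0[2])/10])
    for d in(.012,.004):
        x=minimize(cost,x,method="Nelder-Mead",options=dict(initial_simplex=[x]+[x+d*np.eye(3)[i] for i in range(3)],xatol=1e-5)).x
    return np.round([x[0],x[1],np.degrees(x[2]*10),cost(x)],4)
E
python3 - <<'E'
from h import *
c,im=manip.camera_info("wrist"),cv2.imread("pics/w1.png")
t,ti=manip.camera_info("top"),cv2.imread("pics/top0.png")
for n,col,mod,x0,su,st,z in[("vb","blue",VEE,(.563,.269,12),(257,170),(144,186),0),("vy","yellow",VEE,(.4,.24,-10),(112,167),(155,259),0),("cu","copper",CU,(.467,.356,40),(188,74),(105,229),0),("bs","blue",SQ,(.528,.048,0),(198,316),(242,202),.01),("ys","yellow",SQ,(.527,-.072,0),None,(295,202),.01)]:
    if su and n!="bs":print(n,"wrist",fit(c,comp(mask(im,col),su),mod,x0,z))
    print(n,"top",fit(t,comp(mask(ti,col),st),mod,x0,z))
E
```

```text
vb wrist [ 0.5676  0.2673 14.7638  0.023 ]
vb top [ 0.5661  0.272  14.7116  0.1391]
vy wrist [  0.4053   0.236  -13.7463   0.0179]
vy top [  0.4022   0.2401 -14.8784   0.0524]
cu wrist [4.72000e-01 3.53600e-01 3.97608e+01 3.62000e-02]
cu top [ 0.4692  0.3589 40.6464  0.1441]
bs top [ 0.5288  0.0482 -0.3178  0.1111]
ys top [ 0.5291 -0.0712 -1.1237  0.0766]
```

Run:
```python
from h import *
print(togo([.5672,.268,.012]))
```

```text
(array([ 0.00435294, -0.00112991,  0.18526887]), np.float64(12.004166178756389), array([0.56890324, 0.2643818 , 0.19728029]))
```

>>> apply_moves(deltas=[{"tx": 0.002, "ty": 0.0, "tz": 0.03, "yaw": -2.7}, {"tx": 0.003, "ty": 0.0, "tz": 0.06, "yaw": -2.7}, {"tx": 0.003, "ty": 0.0, "tz": 0.08, "yaw": -2.7}, {"tx": 0.003, "ty": 0.0, "tz": 0.09, "yaw": -2.7}, {"tx": 0.003, "ty": 0.0, "tz": 0.1, "yaw": -2.7}, {"tx": 0.003, "ty": 0.0, "tz": 0.1, "yaw": -2.7}, {"tx": 0.003, "ty": 0.0, "tz": 0.1, "yaw": -2.7}])

```text
clock: 1.78
eef_pos: [0.5629, 0.2725, 0.0991]
tool_rot: [1.912, 2.492, 0.001]
force: [0.4, -0.8, 0.7]
finger_gap: 0.996
grasp_force: 0.0
```

Run:
```python
from h import *
print(togo([.5672,.268,.012]))
c,im=grab("wrist","w2")
print(fit(c,comp(mask(im,"blue"),(257,220)),VEE,(.567,.268,14)), fit(c,comp(mask(im,"yellow"),(40,200)),VEE,(.405,.236,-14)))
print(togo([.5672,.268,.012]),manip.sense()["qd"])
```

```text
(array([-0.00550453,  0.00297473,  0.08710781]), np.float64(14.993462841575464), array([0.56286646, 0.27253657, 0.0991066 ]))
[5.65000e-01 2.69200e-01 1.48524e+01 1.30000e-02] [  0.4023   0.2376 -13.5713   0.0194]
(array([-0.00554724,  0.00230673,  0.0878502 ]), np.float64(14.994850108820879), array([0.56337254, 0.27271275, 0.09984583])) [-0.00054319 -0.01172168 -0.00880544  0.00179135 -0.00254549  0.00065075]
```

>>> apply_moves(deltas=[{"tx": -0.004, "ty": 0.0, "tz": 0.03, "yaw": 0}, {"tx": -0.004, "ty": 0.0, "tz": 0.055, "yaw": 0}, {"tx": -0.004, "ty": 0.0, "tz": 0.075, "yaw": 0}, {"tx": -0.004, "ty": 0.0, "tz": 0.088, "yaw": 0}, {"tx": -0.004, "ty": 0.0, "tz": 0.088, "yaw": 0}, {"tx": -0.004, "ty": 0.0, "tz": 0.088, "yaw": 0}])

```text
clock: 2.33
eef_pos: [0.5643, 0.2687, 0.0115]
tool_rot: [1.912, 2.492, 0.001]
force: [-0.8, -0.4, 0.4]
finger_gap: 1.001
grasp_force: 0.0
```

>>> apply_moves(deltas=[{"tx": 0, "ty": 0, "tz": 0, "yaw": 0}, {"tx": 0, "ty": 0, "tz": 0, "yaw": 0}, {"tx": 0, "ty": 0, "tz": 0, "yaw": 0}, {"tx": 0, "ty": 0, "tz": 0, "yaw": 0}, {"tx": 0, "ty": 0, "tz": 0, "yaw": 0}, {"tx": 0, "ty": 0, "tz": 0, "yaw": 0}], fingers=0.45, newtons=40)

```text
clock: 2.83
eef_pos: [0.5638, 0.2685, 0.011]
tool_rot: [1.913, 2.492, 0.001]
force: [0.2, 0.4, 0.7]
finger_gap: 0.621
grasp_force: 1.8
```

>>> apply_moves(deltas=[{"tx": 0, "ty": 0, "tz": 0, "yaw": 0}, {"tx": 0, "ty": 0, "tz": 0, "yaw": 0}, {"tx": 0, "ty": 0, "tz": 0, "yaw": 0}, {"tx": 0, "ty": 0, "tz": 0, "yaw": 0}])

```text
clock: 3.17
eef_pos: [0.5643, 0.2686, 0.0111]
tool_rot: [1.912, 2.491, 0.002]
force: [1.8, 0.2, 1.6]
finger_gap: 0.576
grasp_force: 40.0
```

>>> apply_moves(deltas=[{"tx": 0, "ty": 0, "tz": -0.02, "yaw": 0}, {"tx": 0, "ty": 0, "tz": -0.05, "yaw": 0}, {"tx": 0, "ty": 0, "tz": -0.08, "yaw": 0}, {"tx": 0, "ty": 0, "tz": -0.1, "yaw": 0}, {"tx": 0, "ty": 0, "tz": -0.1, "yaw": 0}, {"tx": 0, "ty": 0, "tz": -0.1, "yaw": 0}])

```text
clock: 3.67
eef_pos: [0.5633, 0.2683, 0.1103]
tool_rot: [-1.913, -2.492, 0.0]
force: [-0.5, -0.4, -5.2]
finger_gap: 0.582
grasp_force: 40.0
```

Run:
```python
from h import *
print(togo([.5288,.0475,.11]),manip.sense()["grasp_force"])
```

```text
(array([-0.20438189, -0.09041023,  0.00029888]), np.float64(14.98402987656299), array([0.56329326, 0.26830807, 0.11026584])) 39.99974235892296
```

>>> apply_moves(deltas=[{"tx": -0.03, "ty": -0.01, "tz": -0.03, "yaw": 4}, {"tx": -0.356, "ty": -0.131, "tz": -0.09, "yaw": 15.5}, {"tx": -0.356, "ty": -0.131, "tz": -0.09, "yaw": 15.5}, {"tx": -0.356, "ty": -0.131, "tz": -0.09, "yaw": 15.5}, {"tx": -0.356, "ty": -0.131, "tz": -0.09, "yaw": 15.5}, {"tx": -0.356, "ty": -0.131, "tz": -0.09, "yaw": 15.5}, {"tx": -0.356, "ty": -0.131, "tz": -0.09, "yaw": 15.5}, {"tx": -0.356, "ty": -0.131, "tz": -0.09, "yaw": 15.5}, {"tx": -0.356, "ty": -0.131, "tz": -0.09, "yaw": 15.5}, {"tx": -0.356, "ty": -0.131, "tz": -0.09, "yaw": 15.5}, {"tx": -0.356, "ty": -0.131, "tz": -0.09, "yaw": 15.5}, {"tx": -0.356, "ty": -0.131, "tz": -0.09, "yaw": 15.5}])

```text
clock: 4.67
eef_pos: [0.5275, -0.1101, 0.1979]
tool_rot: [-2.232, -2.204, 0.003]
force: [-0.8, 0.5, -4.5]
finger_gap: 0.575
grasp_force: 40.0
```

>>> apply_moves(deltas=[{"tx": 0, "ty": 0, "tz": 0, "yaw": 0}, {"tx": 0, "ty": 0, "tz": 0, "yaw": 0}, {"tx": 0, "ty": 0, "tz": 0, "yaw": 0}, {"tx": 0, "ty": 0, "tz": 0, "yaw": 0}, {"tx": 0, "ty": 0, "tz": 0, "yaw": 0}, {"tx": 0, "ty": 0, "tz": 0, "yaw": 0}])

```text
clock: 5.17
eef_pos: [0.5293, -0.1087, 0.2007]
tool_rot: [2.23, 2.213, 0.0]
force: [-0.7, -0.6, -4.6]
finger_gap: 0.58
grasp_force: 40.0
```

Run:
```python
from h import *
c,im=grab("wrist","w3")
print(togo([.5288,.0475,.11]))
print(proj(c,[[.529,.0475,.01],[.529,-.0115,.01],[.529,-.0715,.01],[.4,.24,.03]]))
print(fit(c,comp(mask(im,"blue"),proj(c,[.529,.0475,.01])[0]),SQ,(.529,.048,0),.01))
```

```text
(array([ 0.1563593 , -0.00174829,  0.09070066]), np.float64(-0.46916250189486075), array([ 0.52925406, -0.1088627 ,  0.20071053]))
[[ 256.63754227   28.62013321]
 [ 257.08558035   85.50963688]
 [ 257.50464983  138.72086033]
 [ 106.95088331 -218.54547345]]
[0.5281 0.0485 1.0797 0.0103]
```

View pics/w3.png

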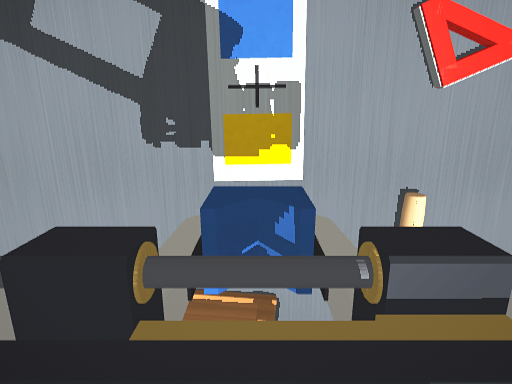

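Run:
```python
from h import *
c,im=manip.camera_info("wrist"),cv2.imread("pics/w3.png")
m=comp(mask(im,"yellow"),(257,138))
print(fit(c,m,SQ,(.529,-.0715,0),.01), cv2.minAreaRect(cv2.findNonZero(m)))
print(w(c,[257,87],.01),w(c,[(216,100),(214,179),(306,55),(304,179)],.01))
```

```text
[ 0.529  -0.0721  0.358   0.0259] ((257.33538818359375, 138.45111083984375), (50.21668243408203, 68.19676208496094), 89.01223754882812)
[[ 0.52893752 -0.01328714  0.01      ]] [[ 0.48158994 -0.0271379   0.01      ]
 [ 0.47528033 -0.12014858  0.01      ]
 [ 0.58377441  0.02013928  0.01      ]
 [ 0.58564306 -0.12104451  0.01      ]]
```

>>> apply_moves(deltas=[{"tx": 0.04, "ty": 0, "tz": 0.01, "yaw": -0.7}, {"tx": 0.08, "ty": -0.001, "tz": 0.03, "yaw": -0.7}, {"tx": 0.115, "ty": -0.001, "tz": 0.05, "yaw": -0.7}, {"tx": 0.14, "ty": -0.001, "tz": 0.08, "yaw": -0.7}, {"tx": 0.157, "ty": -0.001, "tz": 0.1, "yaw": -0.7}, {"tx": 0.157, "ty": -0.001, "tz": 0.12, "yaw": -0.7}, {"tx": 0.157, "ty": -0.001, "tz": 0.14, "yaw": -0.7}, {"tx": 0.157, "ty": -0.001, "tz": 0.155, "yaw": -0.7}, {"tx": 0.157, "ty": -0.001, "tz": 0.165, "yaw": -0.7}, {"tx": 0.157, "ty": -0.001, "tz": 0.165, "yaw": -0.7}, {"tx": 0.157, "ty": -0.001, "tz": 0.165, "yaw": -0.7}, {"tx": 0.157, "ty": -0.001, "tz": 0.165, "yaw": -0.7}])

```text
clock: 6.22
eef_pos: [0.5306, 0.0474, 0.0367]
tool_rot: [2.217, 2.224, 0.002]
force: [0.1, -0.8, -4.2]
finger_gap: 0.574
grasp_force: 40.0
```

Run:
```python
from h import *
print(togo([.5283,.048,.022]))
```

```text
(array([ 0.00057704, -0.00230817,  0.01466105]), np.float64(0.1654230978308645), array([0.53058175, 0.04743265, 0.03666556]))
```

>>> apply_moves(deltas=[{"tx": 0, "ty": -0.001, "tz": 0.005, "yaw": 0}, {"tx": 0, "ty": -0.001, "tz": 0.009, "yaw": 0}, {"tx": 0, "ty": -0.001, "tz": 0.009, "yaw": 0}, {"tx": 0, "ty": -0.001, "tz": 0.009, "yaw": 0}, {"tx": 0, "ty": -0.001, "tz": 0.009, "yaw": 0}])

```text
clock: 6.63
eef_pos: [0.5287, 0.0476, 0.0268]
tool_rot: [2.218, 2.225, 0.0]
force: [-0.7, 0.4, -5.1]
finger_gap: 0.576
grasp_force: 40.0
```

Run:
```python
from h import *
print(togo([.5283,.048,.022]))
```

```text
(array([ 0.00039971, -0.00036166,  0.0048023 ]), np.float64(0.17293359316119092), array([0.52866179, 0.04760143, 0.02680238]))
```

>>> apply_moves(deltas=[{"tx": 0, "ty": 0, "tz": 0.003, "yaw": 0}, {"tx": 0, "ty": 0, "tz": 0.005, "yaw": 0}, {"tx": 0, "ty": 0, "tz": 0.005, "yaw": 0}, {"tx": 0, "ty": 0, "tz": 0.005, "yaw": 0}, {"tx": 0, "ty": 0, "tz": 0.005, "yaw": 0}])

```text
clock: 7.05
eef_pos: [0.5286, 0.0477, 0.0216]
tool_rot: [-2.218, -2.225, 0.0]
force: [-0.6, 0.1, -4.3]
finger_gap: 0.576
grasp_force: 40.0
```

>>> apply_moves(deltas=[{"tx": 0, "ty": 0, "tz": 0, "yaw": 0}, {"tx": 0, "ty": 0, "tz": 0, "yaw": 0}, {"tx": 0, "ty": 0, "tz": 0, "yaw": 0}, {"tx": 0, "ty": 0, "tz": 0, "yaw": 0}, {"tx": 0, "ty": 0, "tz": 0, "yaw": 0}, {"tx": 0, "ty": 0, "tz": 0, "yaw": 0}], fingers=0.95)

```text
clock: 7.55
eef_pos: [0.5288, 0.0476, 0.0219]
tool_rot: [2.218, 2.225, 0.001]
force: [-0.0, -0.4, 0.3]
finger_gap: 0.934
grasp_force: 0.0
```

>>> apply_moves(deltas=[{"tx": 0, "ty": 0, "tz": -0.02, "yaw": 0}, {"tx": 0, "ty": 0, "tz": -0.05, "yaw": 0}, {"tx": 0, "ty": 0, "tz": -0.09, "yaw": 0}, {"tx": 0, "ty": 0, "tz": -0.13, "yaw": 0}, {"tx": 0, "ty": 0, "tz": -0.16, "yaw": 0}, {"tx": 0, "ty": 0, "tz": -0.16, "yaw": 0}, {"tx": 0, "ty": 0, "tz": -0.16, "yaw": 0}])

```text
clock: 8.13
eef_pos: [0.5299, 0.0475, 0.1839]
tool_rot: [2.215, 2.222, 0.005]
force: [-0.3, 0.4, -1.0]
finger_gap: 0.953
grasp_force: 0.0
```

Run:
```python
from h import *
print(togo([.4023,.2376,.12]))
```

```text
(array([ 0.1905254 , -0.12731537,  0.06308487]), np.float64(0.19010420590714786), array([0.52992551, 0.04753812, 0.18385174]))
```

>>> apply_moves(deltas=[{"tx": 0.19, "ty": -0.126, "tz": 0.04, "yaw": 13.8}, {"tx": 0.19, "ty": -0.126, "tz": 0.04, "yaw": 13.8}, {"tx": 0.19, "ty": -0.126, "tz": 0.04, "yaw": 13.8}, {"tx": 0.19, "ty": -0.126, "tz": 0.04, "yaw": 13.8}, {"tx": 0.19, "ty": -0.126, "tz": 0.05, "yaw": 13.8}, {"tx": 0.19, "ty": -0.126, "tz": 0.065, "yaw": 13.8}, {"tx": 0.19, "ty": -0.126, "tz": 0.075, "yaw": 13.8}, {"tx": 0.19, "ty": -0.126, "tz": 0.085, "yaw": 13.8}, {"tx": 0.19, "ty": -0.126, "tz": 0.085, "yaw": 13.8}, {"tx": 0.19, "ty": -0.126, "tz": 0.085, "yaw": 13.8}, {"tx": 0.19, "ty": -0.126, "tz": 0.085, "yaw": 13.8}, {"tx": 0.19, "ty": -0.126, "tz": 0.085, "yaw": 13.8}], fingers=0.85)

```text
clock: 9.13
eef_pos: [0.4025, 0.237, 0.0969]
tool_rot: [2.47, 1.941, 0.001]
force: [-0.6, 0.4, -0.8]
finger_gap: 0.852
grasp_force: 0.0
```

>>> apply_moves(deltas=[{"tx": 0, "ty": 0, "tz": 0, "yaw": 0}, {"tx": 0, "ty": 0, "tz": 0, "yaw": 0}, {"tx": 0, "ty": 0, "tz": 0, "yaw": 0}, {"tx": 0, "ty": 0, "tz": 0, "yaw": 0}])

```text
clock: 9.47
eef_pos: [0.4022, 0.2372, 0.0969]
tool_rot: [2.469, 1.942, 0.001]
force: [0.1, 0.2, -0.1]
finger_gap: 0.852
grasp_force: 0.0
```

Run:
```python
from h import *
c,im=grab("wrist","w4")
f=fit(c,comp(mask(im,"yellow"),proj(c,[.4023,.2376,.03])[0]),VEE,(.4023,.2376,-13.6));print(f)
print(togo([f[0],f[1],.011]))
```

```text
[  0.4024   0.2377 -14.1012   0.0162]
(array([0.00054643, 0.0001104 , 0.08585468]), np.float64(-13.636229196130948), array([0.40213044, 0.23718482, 0.09685453]))
```

View pics/w4.png

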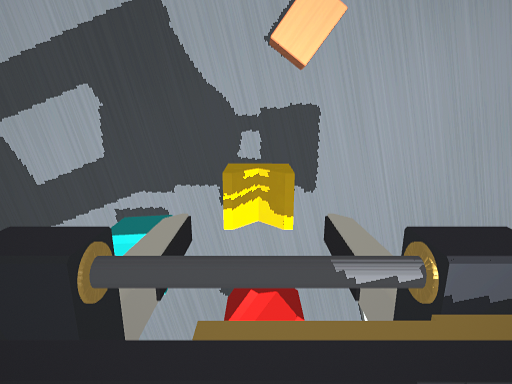

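The yellow vee is centred between the fingers at (258,197). The teal block at (130,230) is clear of the left finger, so I'm descending.

>>> apply_moves(deltas=[{"tx": 0.0, "ty": 0.0, "tz": 0.03, "yaw": 0.4}, {"tx": 0.0, "ty": 0.0, "tz": 0.055, "yaw": 0.4}, {"tx": 0.0, "ty": 0.0, "tz": 0.075, "yaw": 0.4}, {"tx": 0.0, "ty": 0.0, "tz": 0.086, "yaw": 0.4}, {"tx": 0.0, "ty": 0.0, "tz": 0.086, "yaw": 0.4}, {"tx": 0.0, "ty": 0.0, "tz": 0.086, "yaw": 0.4}])

```text
clock: 10.02
eef_pos: [0.4016, 0.2371, 0.0104]
tool_rot: [-2.476, -1.933, 0.002]
force: [0.3, -0.1, -0.2]
finger_gap: 0.848
grasp_force: 0.0
```

>>> apply_moves(deltas=[{"tx": 0, "ty": 0, "tz": 0, "yaw": 0}, {"tx": 0, "ty": 0, "tz": 0, "yaw": 0}, {"tx": 0, "ty": 0, "tz": 0, "yaw": 0}, {"tx": 0, "ty": 0, "tz": 0, "yaw": 0}, {"tx": 0, "ty": 0, "tz": 0, "yaw": 0}, {"tx": 0, "ty": 0, "tz": 0, "yaw": 0}, {"tx": 0, "ty": 0, "tz": 0, "yaw": 0}], fingers=0.45, newtons=40)

```text
clock: 10.6
eef_pos: [0.4026, 0.2374, 0.0113]
tool_rot: [2.475, 1.933, 0.002]
force: [1.9, -0.3, 5.7]
finger_gap: 0.579
grasp_force: 40.0
```

Run:
```python
from h import *
print(togo([.5288,-.072,.12]))
```

```text
(array([-0.26955543,  0.19753948, -0.10860052]), np.float64(-14.017388679284025), array([0.40258578, 0.23741844, 0.01134345]))
```

>>> apply_moves(deltas=[{"tx": 0, "ty": 0, "tz": -0.03, "yaw": 0}, {"tx": 0, "ty": 0, "tz": -0.07, "yaw": 0}, {"tx": 0, "ty": 0, "tz": -0.11, "yaw": 0}, {"tx": -0.27, "ty": 0.1975, "tz": -0.13, "yaw": -14.2}, {"tx": -0.27, "ty": 0.1975, "tz": -0.13, "yaw": -14.2}, {"tx": -0.27, "ty": 0.1975, "tz": -0.13, "yaw": -14.2}, {"tx": -0.27, "ty": 0.1975, "tz": -0.13, "yaw": -14.2}, {"tx": -0.27, "ty": 0.1975, "tz": -0.13, "yaw": -14.2}, {"tx": -0.27, "ty": 0.1975, "tz": -0.13, "yaw": -14.2}, {"tx": -0.27, "ty": 0.1975, "tz": -0.13, "yaw": -14.2}, {"tx": -0.27, "ty": 0.1975, "tz": -0.13, "yaw": -14.2}, {"tx": -0.27, "ty": 0.1975, "tz": -0.13, "yaw": -14.2}])

```text
clock: 11.6
eef_pos: [0.5298, -0.0781, 0.14]
tool_rot: [2.22, 2.22, -0.002]
force: [0.8, -0.4, -6.7]
finger_gap: 0.58
grasp_force: 40.0
```

>>> apply_moves(deltas=[{"tx": 0, "ty": 0, "tz": 0, "yaw": 0}, {"tx": 0, "ty": 0, "tz": 0, "yaw": 0}, {"tx": 0, "ty": 0, "tz": 0, "yaw": 0}, {"tx": 0, "ty": 0, "tz": 0, "yaw": 0}, {"tx": 0, "ty": 0, "tz": 0, "yaw": 0}])

```text
clock: 12.02
eef_pos: [0.5274, -0.0711, 0.1403]
tool_rot: [-2.215, -2.226, 0.001]
force: [0.3, 0.2, -4.9]
finger_gap: 0.578
grasp_force: 40.0
```

Run:
```python
from h import *
print(togo([.5288,-.072,.022]))
c,im=grab("wrist","w5")
print(fit(c,comp(mask(im,"blue"),proj(c,[.5285,.048,.03])[0]),VEE,(.5285,.048,.2),.01))
print(w(c,[0,0],0))
```

```text
(array([-0.00100726,  0.00150138,  0.1182941 ]), np.float64(0.28043362284062107), array([ 0.52742742, -0.07107091,  0.14029631]))
[0.5283 0.0474 0.4888 0.2756]
[[0.28909881 0.09529674 0.        ]]
```

View pics/w5.png

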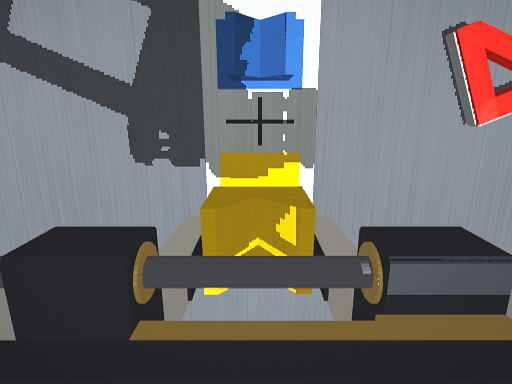

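>>> apply_moves(deltas=[{"tx": -0.001, "ty": 0.0015, "tz": 0.03, "yaw": 0}, {"tx": -0.001, "ty": 0.0015, "tz": 0.06, "yaw": 0}, {"tx": -0.001, "ty": 0.0015, "tz": 0.085, "yaw": 0}, {"tx": -0.001, "ty": 0.0015, "tz": 0.1, "yaw": 0}, {"tx": -0.001, "ty": 0.0015, "tz": 0.11, "yaw": 0}, {"tx": -0.001, "ty": 0.0015, "tz": 0.115, "yaw": 0}, {"tx": -0.001, "ty": 0.0015, "tz": 0.115, "yaw": 0}, {"tx": -0.001, "ty": 0.0015, "tz": 0.115, "yaw": 0}, {"tx": -0.001, "ty": 0.0015, "tz": 0.115, "yaw": 0}])

```text
clock: 12.82
eef_pos: [0.5308, -0.0738, 0.0269]
tool_rot: [2.216, 2.224, 0.002]
force: [0.0, -0.4, -6.1]
finger_gap: 0.584
grasp_force: 40.0
```

Run:
```python
from h import *
print(togo([.5288,-.072,.0215]))
```

```text
(array([ 0.00182832, -0.00203172,  0.00542752]), np.float64(0.1925801955326981), array([ 0.53082454, -0.07381674,  0.02693409]))
```

>>> apply_moves(deltas=[{"tx": 0, "ty": 0, "tz": 0.003, "yaw": 0}, {"tx": 0, "ty": 0, "tz": 0.003, "yaw": 0}, {"tx": 0, "ty": 0, "tz": 0.003, "yaw": 0}, {"tx": 0, "ty": 0, "tz": 0.003, "yaw": 0}, {"tx": 0, "ty": 0, "tz": 0.003, "yaw": 0}, {"tx": 0, "ty": 0, "tz": 0.003, "yaw": 0}])

```text
clock: 13.32
eef_pos: [0.5297, -0.0736, 0.0227]
tool_rot: [2.218, 2.225, 0.0]
force: [0.2, 0.2, -5.4]
finger_gap: 0.578
grasp_force: 40.0
```

Run:
```python
from h import *
print(togo([.5288,-.072,.0215]))
```

```text
(array([ 0.00159884, -0.0009168 ,  0.001246  ]), np.float64(0.17768340314497513), array([ 0.52972158, -0.07359589,  0.02274625]))
```

>>> apply_moves(deltas=[{"tx": 0.001, "ty": -0.0007, "tz": 0.0, "yaw": 0}, {"tx": 0.0015, "ty": -0.0007, "tz": 0.001, "yaw": 0}, {"tx": 0.0015, "ty": -0.0007, "tz": 0.001, "yaw": 0}, {"tx": 0.0015, "ty": -0.0007, "tz": 0.001, "yaw": 0}, {"tx": 0.0015, "ty": -0.0007, "tz": 0.001, "yaw": 0}])

```text
clock: 13.73
eef_pos: [0.529, -0.072, 0.0216]
tool_rot: [-2.218, -2.225, 0.0]
force: [0.2, -0.2, -6.4]
finger_gap: 0.577
grasp_force: 40.0
```

>>> apply_moves(deltas=[{"tx": 0, "ty": 0, "tz": 0, "yaw": 0}, {"tx": 0, "ty": 0, "tz": 0, "yaw": 0}, {"tx": 0, "ty": 0, "tz": 0, "yaw": 0}, {"tx": 0, "ty": 0, "tz": 0, "yaw": 0}, {"tx": 0, "ty": 0, "tz": 0, "yaw": 0}, {"tx": 0, "ty": 0, "tz": 0, "yaw": 0}], fingers=0.95)

```text
clock: 14.23
eef_pos: [0.5292, -0.0721, 0.0219]
tool_rot: [2.218, 2.225, 0.0]
force: [0.6, 0.3, 0.3]
finger_gap: 0.934
grasp_force: 0.0
```

>>> apply_moves(deltas=[{"tx": 0, "ty": 0, "tz": -0.02, "yaw": 0}, {"tx": 0, "ty": 0, "tz": -0.05, "yaw": 0}, {"tx": 0, "ty": 0, "tz": -0.09, "yaw": 0}, {"tx": 0, "ty": 0, "tz": -0.12, "yaw": 0}, {"tx": 0, "ty": 0, "tz": -0.12, "yaw": 0}, {"tx": 0, "ty": 0, "tz": -0.12, "yaw": 0}])

```text
clock: 14.73
eef_pos: [0.5304, -0.0725, 0.1438]
tool_rot: [2.215, 2.222, 0.003]
force: [-1.1, -0.2, -0.3]
finger_gap: 0.949
grasp_force: 0.0
```

Run:
```python
from h import *
t,im=grab("top","top1")
for col,x in(("blue",(.5285,.048,0)),("yellow",(.529,-.072,0))):print(fit(t,comp(mask(im,col),proj(t,[x[0],x[1],.03])[0]),VEE,x,.01))
print(togo([.4695,.3555,.12]))
```

```text
[ 0.532   0.051  -0.7391  0.2717]
[  0.5284  -0.0444 -36.8082   2.4446]
(array([ 0.42775893, -0.05821151,  0.0217426 ]), np.float64(0.1838250864597316), array([ 0.52905975, -0.07206095,  0.14198383]))
```

>>> apply_moves(deltas=[{"tx": 0.428, "ty": -0.059, "tz": 0.0, "yaw": -39.8}, {"tx": 0.428, "ty": -0.059, "tz": 0.0, "yaw": -39.8}, {"tx": 0.428, "ty": -0.059, "tz": 0.0, "yaw": -39.8}, {"tx": 0.428, "ty": -0.059, "tz": 0.0, "yaw": -39.8}, {"tx": 0.428, "ty": -0.059, "tz": 0.0, "yaw": -39.8}, {"tx": 0.428, "ty": -0.059, "tz": 0.0, "yaw": -39.8}, {"tx": 0.428, "ty": -0.059, "tz": 0.0, "yaw": -39.8}, {"tx": 0.428, "ty": -0.059, "tz": 0.0, "yaw": -39.8}, {"tx": 0.428, "ty": -0.059, "tz": 0.02, "yaw": -39.8}, {"tx": 0.428, "ty": -0.059, "tz": 0.03, "yaw": -39.8}, {"tx": 0.428, "ty": -0.059, "tz": 0.04, "yaw": -39.8}, {"tx": 0.428, "ty": -0.059, "tz": 0.05, "yaw": -39.8}], fingers=0.75)

```text
clock: 15.78
eef_pos: [0.4655, 0.3588, 0.0878]
tool_rot: [-1.32, -2.846, 0.005]
force: [-0.4, 0.0, -0.8]
finger_gap: 0.75
grasp_force: 0.0
```

>>> apply_moves(deltas=[{"tx": 0, "ty": 0, "tz": 0, "yaw": 0}, {"tx": 0, "ty": 0, "tz": 0, "yaw": 0}, {"tx": 0, "ty": 0, "tz": 0, "yaw": 0}, {"tx": 0, "ty": 0, "tz": 0, "yaw": 0}, {"tx": 0, "ty": 0, "tz": 0, "yaw": 0}, {"tx": 0, "ty": 0, "tz": 0, "yaw": 0}])

```text
clock: 16.28
eef_pos: [0.4695, 0.3551, 0.0926]
tool_rot: [1.33, 2.845, 0.002]
force: [0.2, 0.3, 0.0]
finger_gap: 0.751
grasp_force: 0.0
```

Run:
```python
from h import *
c,im=grab("wrist","w6")
f=fit(c,comp(mask(im,"copper"),proj(c,[.4695,.3555,.024])[0]),CU,(.4695,.3555,40));print(f)
print(togo([f[0],f[1],.004]))
t,im=grab("top","top2")
cv2.imwrite("pics/top2c.png",cv2.resize(im[90:290,190:450],None,fx=3,fy=3,interpolation=cv2.INTER_CUBIC)[:600,:780])
for col,x in(("blue",(.5285,.048,0)),("yellow",(.529,-.072,0))):print(fit(t,comp(mask(im,col),proj(t,[x[0],x[1],.03])[0]),VEE,x,.01))
```

```text
[ 0.4683  0.3567 38.498   2.4502]
(array([1.77737342e-03, 5.87663211e-05, 8.84386933e-02]), np.float64(39.91404196665217), array([0.46929295, 0.35525078, 0.09243912]))
[ 0.5296  0.0498 -0.4186  0.3217]
[ 0.5308 -0.0696  2.7337  0.3293]
```

View pics/top2c.png

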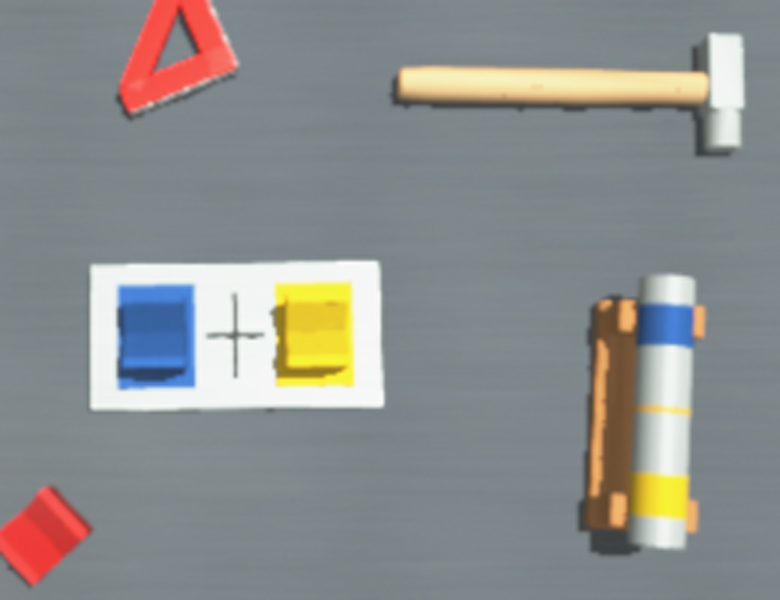

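The top crop shows both vee blocks centred on their squares, with the cross clear at (236,335). The copper mask failed, so I'm checking the wrist image.

View pics/w6.png

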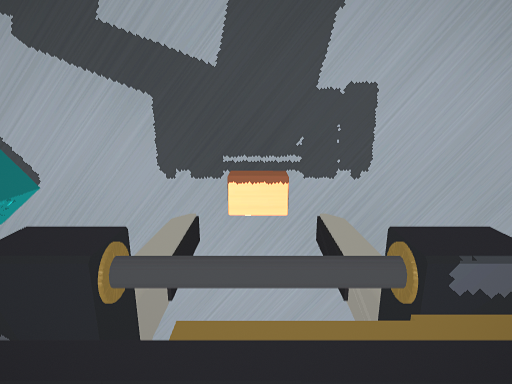

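The copper is at (258,193), aligned with the fingers and partly overexposed. I'm refitting with a wider hue range.

Run:
```python
from h import *
HUE["copper"]=(3,30,80,40)
c,im=manip.camera_info("wrist"),cv2.imread("pics/w6.png")
f=fit(c,comp(mask(im[:235],"copper"),(258,195)) if 0 else comp(np.vstack([mask(im,"copper")[:220],np.zeros((164,512),np.uint8)]),(258,195)),CU,(.4695,.3555,40));print(f)
print(togo([f[0],f[1],.004]))
```

```text
[ 0.4688  0.3557 39.8269  0.0456]
(array([ 0.00051399, -0.00014485,  0.08828936]), np.float64(39.926328052463774), array([0.46915778, 0.35536011, 0.09228959]))
```

>>> apply_moves(deltas=[{"tx": 0.0005, "ty": 0.0, "tz": 0.03, "yaw": 0}, {"tx": 0.0005, "ty": 0.0, "tz": 0.055, "yaw": 0}, {"tx": 0.0005, "ty": 0.0, "tz": 0.073, "yaw": 0}, {"tx": 0.0005, "ty": 0.0, "tz": 0.083, "yaw": 0}, {"tx": 0.0005, "ty": 0.0, "tz": 0.087, "yaw": 0}, {"tx": 0.0005, "ty": 0.0, "tz": 0.087, "yaw": 0}, {"tx": 0.0005, "ty": 0.0, "tz": 0.087, "yaw": 0}, {"tx": 0.0005, "ty": 0.0, "tz": 0.087, "yaw": 0}])

```text
clock: 17.05
eef_pos: [0.4693, 0.3567, 0.006]
tool_rot: [1.327, 2.846, 0.003]
force: [0.2, 0.3, 0.9]
finger_gap: 0.756
grasp_force: 0.0
```

>>> apply_moves(deltas=[{"tx": 0, "ty": 0, "tz": 0, "yaw": 0}, {"tx": 0, "ty": 0, "tz": 0, "yaw": 0}, {"tx": 0, "ty": 0, "tz": 0, "yaw": 0}, {"tx": 0, "ty": 0, "tz": 0, "yaw": 0}, {"tx": 0, "ty": 0, "tz": 0, "yaw": 0}, {"tx": 0, "ty": 0, "tz": 0, "yaw": 0}], fingers=0.42, newtons=35)

```text
clock: 17.55
eef_pos: [0.4686, 0.3563, 0.0052]
tool_rot: [1.328, 2.847, 0.001]
force: [-1.2, -0.2, 4.4]
finger_gap: 0.536
grasp_force: 35.0
```

Run:
```python
from h import *
print(togo([.5287,-.012,.12]))
```

```text
(array([-0.32087027, -0.19055613, -0.11493363]), np.float64(39.984814667352026), array([0.46861007, 0.35634881, 0.00516333]))
```

>>> apply_moves(deltas=[{"tx": 0, "ty": 0, "tz": -0.03, "yaw": 0}, {"tx": 0, "ty": 0, "tz": -0.07, "yaw": 0}, {"tx": -0.321, "ty": -0.1905, "tz": -0.13, "yaw": 39.8}, {"tx": -0.321, "ty": -0.1905, "tz": -0.13, "yaw": 39.8}, {"tx": -0.321, "ty": -0.1905, "tz": -0.13, "yaw": 39.8}, {"tx": -0.321, "ty": -0.1905, "tz": -0.13, "yaw": 39.8}, {"tx": -0.321, "ty": -0.1905, "tz": -0.13, "yaw": 39.8}, {"tx": -0.321, "ty": -0.1905, "tz": -0.13, "yaw": 39.8}, {"tx": -0.321, "ty": -0.1905, "tz": -0.13, "yaw": 39.8}, {"tx": -0.321, "ty": -0.1905, "tz": -0.13, "yaw": 39.8}, {"tx": -0.321, "ty": -0.1905, "tz": -0.13, "yaw": 39.8}, {"tx": -0.321, "ty": -0.1905, "tz": -0.13, "yaw": 39.8}])

```text
clock: 18.55
eef_pos: [0.5304, -0.0194, 0.1354]
tool_rot: [2.22, 2.216, -0.002]
force: [1.0, 0.7, -2.7]
finger_gap: 0.535
grasp_force: 35.0
```

>>> apply_moves(deltas=[{"tx": 0, "ty": 0, "tz": 0.0, "yaw": 0}, {"tx": 0, "ty": 0, "tz": 0.0, "yaw": 0}, {"tx": 0, "ty": 0, "tz": 0.02, "yaw": 0}, {"tx": 0, "ty": 0, "tz": 0.04, "yaw": 0}, {"tx": 0, "ty": 0, "tz": 0.05, "yaw": 0}, {"tx": 0, "ty": 0, "tz": 0.05, "yaw": 0}, {"tx": 0, "ty": 0, "tz": 0.05, "yaw": 0}, {"tx": 0, "ty": 0, "tz": 0.05, "yaw": 0}, {"tx": 0, "ty": 0, "tz": 0.05, "yaw": 0}])

```text
clock: 19.3
eef_pos: [0.5294, -0.0119, 0.0857]
tool_rot: [2.216, 2.225, 0.002]
force: [0.9, 0.6, -3.0]
finger_gap: 0.532
grasp_force: 35.0
```

Run:
```python
from h import *
print(togo([.5287,-.012,.016]))
```

```text
(array([-2.83276322e-05, -8.27154980e-04,  6.96854940e-02]), np.float64(0.22264159499290145), array([ 0.52939948, -0.01193998,  0.08568687]))
```

>>> apply_moves(deltas=[{"tx": 0, "ty": -0.0005, "tz": 0.025, "yaw": 0}, {"tx": 0, "ty": -0.0005, "tz": 0.045, "yaw": 0}, {"tx": 0, "ty": -0.0005, "tz": 0.06, "yaw": 0}, {"tx": 0, "ty": -0.0005, "tz": 0.066, "yaw": 0}, {"tx": 0, "ty": -0.0005, "tz": 0.066, "yaw": 0}, {"tx": 0, "ty": -0.0005, "tz": 0.066, "yaw": 0}, {"tx": 0, "ty": -0.0005, "tz": 0.066, "yaw": 0}, {"tx": 0, "ty": -0.0005, "tz": 0.066, "yaw": 0}])

```text
clock: 19.97
eef_pos: [0.5292, -0.0125, 0.0199]
tool_rot: [2.216, 2.223, 0.002]
force: [0.2, -0.3, -2.8]
finger_gap: 0.534
grasp_force: 35.0
```

Run:
```python
from h import *
print(togo([.5287,-.012,.0155]))
```

```text
(array([ 0.0004653 , -0.00047656,  0.00441658]), np.float64(0.18131820626689021), array([ 0.5291673 , -0.01246131,  0.01991798]))
```

>>> apply_moves(deltas=[{"tx": 0, "ty": 0, "tz": 0.003, "yaw": 0}, {"tx": 0, "ty": 0, "tz": 0.0045, "yaw": 0}, {"tx": 0, "ty": 0, "tz": 0.0045, "yaw": 0}, {"tx": 0, "ty": 0, "tz": 0.0045, "yaw": 0}])

```text
clock: 20.3
eef_pos: [0.5288, -0.0124, 0.0152]
tool_rot: [2.217, 2.224, 0.001]
force: [-0.7, -0.4, 6.2]
finger_gap: 0.53
grasp_force: 35.0
```

>>> apply_moves(deltas=[{"tx": 0, "ty": 0, "tz": 0, "yaw": 0}, {"tx": 0, "ty": 0, "tz": 0, "yaw": 0}, {"tx": 0, "ty": 0, "tz": 0, "yaw": 0}, {"tx": 0, "ty": 0, "tz": 0, "yaw": 0}, {"tx": 0, "ty": 0, "tz": 0, "yaw": 0}, {"tx": 0, "ty": 0, "tz": 0, "yaw": 0}], fingers=0.8)

```text
clock: 20.8
eef_pos: [0.528, -0.0122, 0.014]
tool_rot: [-2.218, -2.225, 0.0]
force: [0.3, 0.3, 1.1]
finger_gap: 0.801
grasp_force: 0.0
```

>>> apply_moves(deltas=[{"tx": 0, "ty": 0, "tz": -0.02, "yaw": 0}, {"tx": 0, "ty": 0, "tz": -0.05, "yaw": 0}, {"tx": 0, "ty": 0, "tz": -0.09, "yaw": 0}, {"tx": 0, "ty": 0, "tz": -0.13, "yaw": 0}, {"tx": 0, "ty": 0, "tz": -0.17, "yaw": 0}, {"tx": 0, "ty": 0, "tz": -0.17, "yaw": 0}])

```text
clock: 21.3
eef_pos: [0.5326, -0.0131, 0.1925]
tool_rot: [2.209, 2.216, 0.012]
force: [0.9, 0.5, 1.0]
finger_gap: 0.802
grasp_force: 0.0
```

Run:
```python
from h import *
t,im=manip.camera_info("top"),cv2.imread("pics/top2.png")
# tube bands in the top picture, at visible height ~ axis+ ; bands' mask centroids
for col,s in(("blue",(412,197)),("yellow",(410,255))):
    m=comp(mask(im,col),s);M=cv2.moments(m);print(col,w(t,(M["m10"]/M["m00"],M["m01"]/M["m00"]),.065))
print(togo([.468,-.319,.2]))
```

```text
blue [[ 0.52808358 -0.31606431  0.065     ]]
yellow [[ 0.40822617 -0.30601968  0.065     ]]
(array([-0.30565653, -0.06557406, -0.0074085 ]), np.float64(0.19476879785902468), array([ 0.5326467 , -0.01314823,  0.19249954]))
```

>>> apply_moves(deltas=[{"tx": -0.298, "ty": -0.0655, "tz": -0.01, "yaw": 80}, {"tx": -0.298, "ty": -0.0655, "tz": -0.01, "yaw": 80}, {"tx": -0.298, "ty": -0.0655, "tz": -0.01, "yaw": 80}, {"tx": -0.298, "ty": -0.0655, "tz": -0.01, "yaw": 80}, {"tx": -0.298, "ty": -0.0655, "tz": -0.01, "yaw": 80}, {"tx": -0.298, "ty": -0.0655, "tz": -0.01, "yaw": 80}, {"tx": -0.298, "ty": -0.0655, "tz": -0.01, "yaw": 80}, {"tx": -0.298, "ty": -0.0655, "tz": -0.01, "yaw": 80}, {"tx": -0.298, "ty": -0.0655, "tz": -0.01, "yaw": 80}, {"tx": -0.298, "ty": -0.0655, "tz": -0.01, "yaw": 80}, {"tx": -0.298, "ty": -0.0655, "tz": -0.01, "yaw": 80}, {"tx": -0.298, "ty": -0.0655, "tz": -0.01, "yaw": 80}])

```text
clock: 22.3
eef_pos: [0.4633, -0.3107, 0.1937]
tool_rot: [-3.13, -0.27, 0.0]
force: [1.1, 0.1, -0.2]
finger_gap: 0.799
grasp_force: 0.0
```

>>> apply_moves(deltas=[{"tx": 0, "ty": 0, "tz": 0, "yaw": 7}, {"tx": 0, "ty": 0, "tz": 0, "yaw": 15}, {"tx": 0, "ty": 0, "tz": 0, "yaw": 15}, {"tx": 0, "ty": 0, "tz": 0, "yaw": 15}, {"tx": 0, "ty": 0, "tz": 0, "yaw": 15}, {"tx": 0, "ty": 0, "tz": 0, "yaw": 15}, {"tx": 0, "ty": 0, "tz": 0, "yaw": 15}])

```text
clock: 22.88
eef_pos: [0.4636, -0.3104, 0.1941]
tool_rot: [-3.139, 0.129, 0.0]
force: [0.1, 0.5, 0.5]
finger_gap: 0.802
grasp_force: 0.0
```

Run:
```python
from h import *
c,im=grab("wrist","w7")
t,ti=grab("top","top3")
cv2.imwrite("pics/w7b.png",np.hstack([cv2.resize(im,(400,300)),cv2.resize(ti[150:255,205:345],(400,300),interpolation=cv2.INTER_CUBIC)]))
print(togo([.468,-.311,.036]))
```

```text
(array([0.00449353, 0.00023821, 0.15813718]), np.float64(-94.74492768928), array([ 0.46354492, -0.31039262,  0.19413728]))
```

View pics/w7b.png

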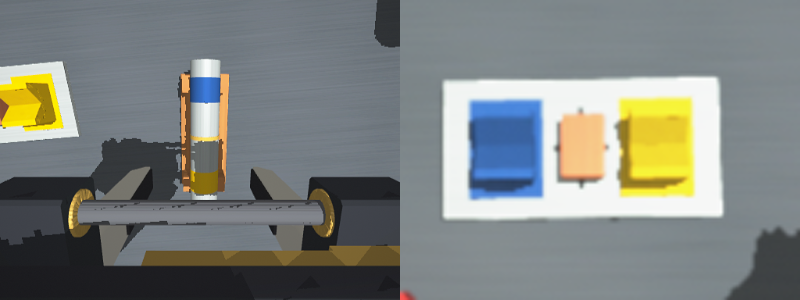

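Copper sits on the cross between the two blocks. The tube lies along the wrist image centre, with its blue band at about (262,115) in full-size pixels.

Run:
```python
from h import *
c,im=manip.camera_info("wrist"),cv2.imread("pics/w7.png")
m=comp(mask(im,"blue"),(262,115));x,y,ww,hh=cv2.boundingRect(m);print(x,y,ww,hh)
p=cv2.findNonZero(m)[:,0];mid=int(np.median(p[:,0]))
col=p[p[:,0]==mid][:,1];print("band ends",w(c,[(mid,col.min()-.5),(mid,col.max()+.5)],.074))
for r in (y+6,y+hh-8):
    q=p[p[:,1]==r][:,0];print("side",w(c,[(q.min()-.5,r),(q.max()+.5,r)],.057))
g=im[:,mid].astype(int)
for r in range(150,250,3):print(r,g[r].tolist(),end=" ")
```

```text
243 99 39 33
band ends [[ 0.54216635 -0.32134986  0.074     ]
 [ 0.51228297 -0.31897835  0.074     ]]
side [[ 0.53845183 -0.30208097  0.057     ]
 [ 0.53528231 -0.34026922  0.057     ]]
side [[ 0.5201806  -0.30134431  0.057     ]
 [ 0.51712924 -0.33811534  0.057     ]]
150 [245, 246, 242] 153 [244, 245, 241] 156 [244, 245, 241] 159 [244, 245, 240] 162 [242, 243, 239] 165 [241, 243, 238] 168 [241, 242, 237] 171 [240, 241, 236] 174 [244, 241, 235] 177 [100, 233, 254] 180 [102, 225, 255] 183 [103, 105, 100] 186 [104, 106, 101] 189 [104, 106, 101] 192 [105, 104, 101] 195 [104, 105, 101] 198 [103, 104, 99] 201 [102, 104, 99] 204 [102, 103, 99] 207 [102, 104, 98] 210 [103, 103, 100] 213 [102, 102, 100] 216 [102, 103, 99] 219 [104, 104, 99] 222 [9, 111, 140] 225 [13, 110, 138] 228 [14, 111, 138] 231 [14, 111, 138] 234 [14, 111, 139] 237 [16, 111, 139] 240 [13, 110, 138] 243 [13, 110, 138] 246 [12, 111, 138] 249 [160, 157, 147]
```

Run:
```python
from h import *
c,im=manip.camera_info("wrist"),cv2.imread("pics/w7.png")
print(w(c,[(262,179),(262,220.5),(262,247.5)],.0745))
m=comp(mask(im,"yellow"),(262,235));p=cv2.findNonZero(m)[:,0]
for r in(225,235):
    q=p[p[:,1]==r][:,0];print(w(c,[(q.min()-.5,r),(q.max()+.5,r)],.057))
print(togo([.4675,-.3155,.036]))
```

```text
[[ 0.46653281 -0.31534044  0.0745    ]
 [ 0.42350896 -0.31192611  0.0745    ]
 [ 0.39384827 -0.30957228  0.0745    ]]
[[ 0.41366839 -0.29020891  0.057     ]
 [ 0.41044675 -0.3290719   0.057     ]]
[[ 0.40210555 -0.28910881  0.057     ]
 [ 0.39885653 -0.32830652  0.057     ]]
(array([0.00436748, 0.00476415, 0.15813714]), np.float64(-94.74492768928), array([ 0.46354492, -0.31039262,  0.19413728]))
```

>>> apply_moves(deltas=[{"tx": 0.002, "ty": 0.003, "tz": 0.03, "yaw": 0.4}, {"tx": 0.004, "ty": 0.005, "tz": 0.06, "yaw": 0.4}, {"tx": 0.004, "ty": 0.005, "tz": 0.09, "yaw": 0.4}, {"tx": 0.004, "ty": 0.005, "tz": 0.12, "yaw": 0.4}, {"tx": 0.004, "ty": 0.005, "tz": 0.14, "yaw": 0.4}, {"tx": 0.004, "ty": 0.005, "tz": 0.152, "yaw": 0.4}, {"tx": 0.004, "ty": 0.005, "tz": 0.158, "yaw": 0.4}, {"tx": 0.004, "ty": 0.005, "tz": 0.158, "yaw": 0.4}, {"tx": 0.004, "ty": 0.005, "tz": 0.158, "yaw": 0.4}, {"tx": 0.004, "ty": 0.005, "tz": 0.158, "yaw": 0.4}])

```text
clock: 23.82
eef_pos: [0.4678, -0.3164, 0.0373]
tool_rot: [3.137, -0.143, 0.002]
force: [0.3, 0.0, 0.4]
finger_gap: 0.797
grasp_force: 0.0
```

>>> apply_moves(deltas=[{"tx": 0, "ty": 0, "tz": 0, "yaw": 0}, {"tx": 0, "ty": 0, "tz": 0, "yaw": 0}, {"tx": 0, "ty": 0, "tz": 0, "yaw": 0}, {"tx": 0, "ty": 0, "tz": 0, "yaw": 0}, {"tx": 0, "ty": 0, "tz": 0, "yaw": 0}, {"tx": 0, "ty": 0, "tz": 0, "yaw": 0}, {"tx": 0, "ty": 0, "tz": 0, "yaw": 0}, {"tx": 0, "ty": 0, "tz": 0, "yaw": 0}], fingers=0.3, newtons=25)

```text
clock: 24.48
eef_pos: [0.4671, -0.3148, 0.0362]
tool_rot: [-3.137, 0.143, 0.0]
force: [0.9, 4.7, 3.4]
finger_gap: 0.407
grasp_force: 25.0
```

Run:
```python
from h import *
print(togo([.467,-.3155,.036]),togo([.5289,-.012,.16]))
```

```text
(array([-8.45745133e-05,  6.98296992e-04,  1.99194155e-04]), np.float64(-95.22663683225173), array([ 0.46714785, -0.3148126 ,  0.03620018])) (array([ 0.03388731, -0.30735562, -0.12336681]), np.float64(-95.22663683225173), array([ 0.46714785, -0.3148126 ,  0.03620018]))
```

>>> apply_moves(deltas=[{"tx": 0, "ty": 0, "tz": -0.02, "yaw": 0}, {"tx": 0, "ty": 0, "tz": -0.05, "yaw": 0}, {"tx": 0, "ty": 0, "tz": -0.085, "yaw": 0}, {"tx": 0, "ty": 0, "tz": -0.12, "yaw": 0}, {"tx": 0.005, "ty": -0.03, "tz": -0.124, "yaw": -6}, {"tx": 0.01, "ty": -0.06, "tz": -0.124, "yaw": -13}, {"tx": 0.014, "ty": -0.1, "tz": -0.124, "yaw": -20}, {"tx": 0.018, "ty": -0.14, "tz": -0.124, "yaw": -27}, {"tx": 0.022, "ty": -0.18, "tz": -0.124, "yaw": -34}, {"tx": 0.026, "ty": -0.215, "tz": -0.124, "yaw": -41}, {"tx": 0.03, "ty": -0.245, "tz": -0.124, "yaw": -48}, {"tx": 0.032, "ty": -0.27, "tz": -0.124, "yaw": -55}])

```text
clock: 25.48
eef_pos: [0.5235, -0.0476, 0.1597]
tool_rot: [-2.845, -1.333, 0.001]
force: [-0.3, 0.7, -3.2]
finger_gap: 0.4
grasp_force: 25.0
```

Run:
```python
from h import *
print(togo([.5289,-.012,.16]),manip.sense()["grasp_force"])
```

```text
(array([ 0.03086569, -0.01862974, -0.0002851 ]), np.float64(-39.800972263180455), array([ 0.52345475, -0.04763861,  0.15972025])) 24.995018541812897
```

>>> apply_moves(deltas=[{"tx": 0.008, "ty": -0.005, "tz": 0, "yaw": -7}, {"tx": 0.016, "ty": -0.01, "tz": 0, "yaw": -14}, {"tx": 0.024, "ty": -0.015, "tz": 0, "yaw": -21}, {"tx": 0.031, "ty": -0.0186, "tz": 0, "yaw": -28}, {"tx": 0.031, "ty": -0.0186, "tz": 0, "yaw": -34}, {"tx": 0.031, "ty": -0.0186, "tz": 0, "yaw": -40}, {"tx": 0.031, "ty": -0.0186, "tz": 0, "yaw": -40}, {"tx": 0.031, "ty": -0.0186, "tz": 0.02, "yaw": -40}, {"tx": 0.031, "ty": -0.0186, "tz": 0.04, "yaw": -40}, {"tx": 0.031, "ty": -0.0186, "tz": 0.05, "yaw": -40}, {"tx": 0.031, "ty": -0.0186, "tz": 0.05, "yaw": -40}, {"tx": 0.031, "ty": -0.0186, "tz": 0.05, "yaw": -40}])

```text
clock: 26.48
eef_pos: [0.529, -0.0142, 0.1098]
tool_rot: [-2.227, -2.215, 0.001]
force: [0.3, -0.5, -2.3]
finger_gap: 0.401
grasp_force: 25.0
```

>>> apply_moves(deltas=[{"tx": 0, "ty": 0, "tz": 0, "yaw": 0}, {"tx": 0, "ty": 0, "tz": 0, "yaw": 0}, {"tx": 0, "ty": 0, "tz": 0, "yaw": 0}, {"tx": 0, "ty": 0, "tz": 0, "yaw": 0}, {"tx": 0, "ty": 0, "tz": 0, "yaw": 0}])

```text
clock: 26.9
eef_pos: [0.5297, -0.0142, 0.1107]
tool_rot: [2.225, 2.216, 0.001]
force: [0.5, -0.3, -2.5]
finger_gap: 0.403
grasp_force: 25.0
```

Run:
```python
from h import *
print(togo([.5289,-.012,.044]),manip.sense()["grasp_force"])
c,im=grab("wrist","w8")
```

```text
(array([ 0.00217251, -0.00082871,  0.06668492]), np.float64(-0.2226369750944446), array([ 0.52965494, -0.01415746,  0.11068628])) 24.99938428401947
```

View pics/w8.png

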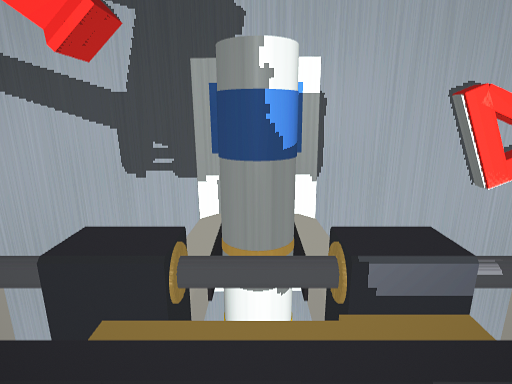

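The tube is level and in line, with the blue band at (257,125) over the blue block. Lowering it now.

>>> apply_moves(deltas=[{"tx": 0.001, "ty": 0, "tz": 0.015, "yaw": -0.4}, {"tx": 0.002, "ty": -0.0007, "tz": 0.03, "yaw": -0.4}, {"tx": 0.002, "ty": -0.0007, "tz": 0.042, "yaw": -0.4}, {"tx": 0.002, "ty": -0.0007, "tz": 0.052, "yaw": -0.4}, {"tx": 0.002, "ty": -0.0007, "tz": 0.058, "yaw": -0.4}, {"tx": 0.002, "ty": -0.0007, "tz": 0.061, "yaw": -0.4}, {"tx": 0.002, "ty": -0.0007, "tz": 0.061, "yaw": -0.4}, {"tx": 0.002, "ty": -0.0007, "tz": 0.061, "yaw": -0.4}, {"tx": 0.002, "ty": -0.0007, "tz": 0.061, "yaw": -0.4}, {"tx": 0.002, "ty": -0.0007, "tz": 0.061, "yaw": -0.4}, {"tx": 0.002, "ty": -0.0007, "tz": 0.061, "yaw": -0.4}])

```text
clock: 27.87
eef_pos: [0.529, -0.0122, 0.0497]
tool_rot: [2.217, 2.224, 0.001]
force: [0.5, 0.3, -1.9]
finger_gap: 0.403
grasp_force: 25.0
```

Run:
```python
from h import *
print(togo([.5289,-.012,.044]),manip.sense()["force"])
```

```text
(array([ 0.00017871, -0.00014467,  0.00570056]), np.float64(0.1805647208733951), array([ 0.52903915, -0.01217681,  0.04970076])) [ 0.45285951  0.30339432 -1.90913473]
```

>>> apply_moves(deltas=[{"tx": 0, "ty": 0, "tz": 0.002, "yaw": 0}, {"tx": 0, "ty": 0, "tz": 0.004, "yaw": 0}, {"tx": 0, "ty": 0, "tz": 0.0055, "yaw": 0}, {"tx": 0, "ty": 0, "tz": 0.0055, "yaw": 0}, {"tx": 0, "ty": 0, "tz": 0.0055, "yaw": 0}, {"tx": 0, "ty": 0, "tz": 0.0055, "yaw": 0}])

```text
clock: 28.37
eef_pos: [0.5286, -0.0121, 0.0436]
tool_rot: [-2.218, -2.225, 0.0]
force: [-0.2, -0.2, -2.8]
finger_gap: 0.404
grasp_force: 25.0
```

Run:
```python
from h import *
print(togo([.5289,-.012,.0435]),manip.sense()["force"])
```

```text
(array([8.30324525e-05, 2.89288119e-04, 8.07445089e-05]), np.float64(0.18273678841274613), array([ 0.52861099, -0.01208396,  0.04358079])) [-0.17274746 -0.21808367 -2.8259379 ]
```

>>> apply_moves(deltas=[{"tx": 0, "ty": 0, "tz": 0.001, "yaw": 0}, {"tx": 0, "ty": 0, "tz": 0.001, "yaw": 0}, {"tx": 0, "ty": 0, "tz": 0.001, "yaw": 0}, {"tx": 0, "ty": 0, "tz": 0.001, "yaw": 0}])

```text
clock: 28.7
eef_pos: [0.5288, -0.0121, 0.0432]
tool_rot: [2.218, 2.225, 0.001]
force: [-1.7, 0.2, 5.3]
finger_gap: 0.402
grasp_force: 25.0
```

>>> apply_moves(deltas=[{"tx": 0, "ty": 0, "tz": 0, "yaw": 0}, {"tx": 0, "ty": 0, "tz": 0, "yaw": 0}, {"tx": 0, "ty": 0, "tz": 0, "yaw": 0}, {"tx": 0, "ty": 0, "tz": 0, "yaw": 0}, {"tx": 0, "ty": 0, "tz": 0, "yaw": 0}, {"tx": 0, "ty": 0, "tz": 0, "yaw": 0}, {"tx": 0, "ty": 0, "tz": 0, "yaw": 0}], fingers=0.75)

```text
clock: 29.28
eef_pos: [0.5286, -0.0121, 0.0426]
tool_rot: [-2.218, -2.225, 0.0]
force: [-0.4, -0.6, -0.0]
finger_gap: 0.748
grasp_force: 0.0
```

>>> apply_moves(deltas=[{"tx": 0, "ty": 0, "tz": -0.015, "yaw": 0}, {"tx": 0, "ty": 0, "tz": -0.04, "yaw": 0}, {"tx": 0, "ty": 0, "tz": -0.07, "yaw": 0}, {"tx": 0, "ty": 0, "tz": -0.11, "yaw": 0}, {"tx": -0.04, "ty": 0, "tz": -0.13, "yaw": 0}, {"tx": -0.08, "ty": 0, "tz": -0.15, "yaw": 0}, {"tx": -0.12, "ty": 0, "tz": -0.15, "yaw": 0}, {"tx": -0.15, "ty": 0, "tz": -0.15, "yaw": 0}, {"tx": -0.15, "ty": 0, "tz": -0.15, "yaw": 0}, {"tx": -0.15, "ty": 0, "tz": -0.15, "yaw": 0}, {"tx": -0.15, "ty": 0, "tz": -0.15, "yaw": 0}, {"tx": -0.15, "ty": 0, "tz": -0.15, "yaw": 0}])

```text
clock: 30.28
eef_pos: [0.5289, -0.1609, 0.1923]
tool_rot: [-2.216, -2.225, -0.0]
force: [0.1, -0.2, 0.8]
finger_gap: 0.75
grasp_force: 0.0
```

Run:
```python
from h import *
c,im=grab("wrist","w9");t,ti=grab("top","top9");s,si=grab("scene","sc9")
cv2.imwrite("pics/end.png",np.hstack([cv2.resize(im,(400,300)),cv2.resize(si[140:260,180:340],(400,300),interpolation=cv2.INTER_CUBIC)]))
print(cv2.PSNR(ti[70:150,140:450],cv2.imread("pics/top0.png")[70:150,140:450]))
```

```text
19.62559015571305
```

View pics/end.png

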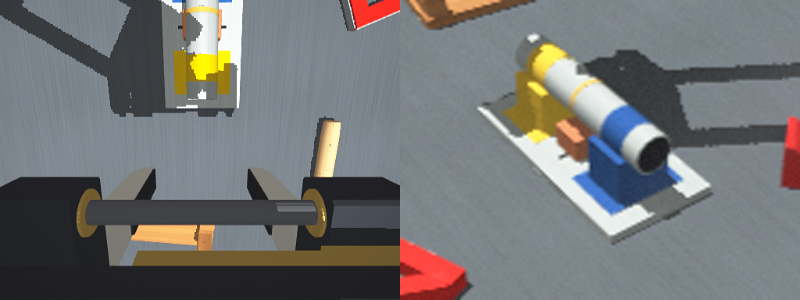

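The scene view shows the tube seated in both grooves, with the blue band over the blue block, the yellow band over the yellow block and the copper block on the cross below. The gripper is clear of everything, so I'm handing in.

```bash
python3 -c "
from rig import manip
print(manip.finish_job())"
```

```text
the job is handed in; nothing more can be done
None
```

The job is handed in at about 30 s of the 102 s allowed: both vee blocks are on their squares, the copper is on the cross, and the tube was laid last in both grooves with its bands matching; I never moved the arm to the tin, magnet or hammer, but my before/after picture check of them was inconclusive.

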